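Post a car key through the tip-up flap of the key drop box

TASK

Put the car key fob away in the grey key drop box: lay it flat on the box's shut flap, lengthways so that it points at the slot, and let go of it; then raise the flap by its bar until the fob tips up edge-on and slides down through the slot into the box. Then shut the flap fully again without slamming it, and leave the other loose things on the counter where they are.

Things in the scene. Friction and masses are not known exactly. Their poses are not given: they have to be found in the camera images.
- fob_mid (a point): black car key remote lying buttons up on the counter, 78 mm long with its key ring; the point is the centre of its 56 x 38 x 12 mm body, half-way up. x: along its length, to the key-ring loop, 28 to 50 mm from the point (12 mm wide, 4 mm thick); y: across its 38 mm width; z: up. 35 g. It may go through the slot with either end first, but only with its length along the slide.
- key_box: grey steel key drop box, fixed to the counter, 158 mm deep, 124 mm wide; origin on the counter under the flap's hinge line, x: from front to back (front, with window, faces -x), y: along the hinge, z: up. Front face at x = -100 mm, back at 58 mm. Top of the shut flap 118 mm above the counter; the housing behind the slot (x over 20 mm) is 156 mm tall. Inside, the floor lies 8 mm above the counter.
- flap (a joint): tilt of the box's steel flap in rad: 0 level and shut, 1.45 fully raised (stop). It turns about the box's y axis at height 118 mm; its near edge, with the bar, swings up and back. The hinge is stiff: the flap stays where it is left; 3.5 N at the bar raise it, under 1 N lowers it. The fob slides past about 0.65 rad and clears the slot above 0.8; raise to 1.3 or more to be sure.
- flap_bar (a point): middle of the flap's grip bar, round steel, 9 mm diameter, 71 mm free between its two arms, parallel to the hinge, 142 mm from the hinge line its centre 42 mm in front of the flap's near edge, free underneath; it lies 116 mm above the counter when the flap is shut. The point moves with the flap; its axes are the flap's: x: along the flap to the hinge, y: along the bar, z: up from the flap's face.
- flap_bed (a point): the place on the flap's upper face to lay the fob, 58 mm in front of the hinge line, on the flap's centre line. Axes as for flap_bar. The flat bed is 109 mm wide between its side guides (14 mm high) from 96 to 50 mm before the hinge line; nearer the hinge two guides converge to 54 mm.
- slot (a point): centre of the slot, 10 mm behind the hinge line, at the height of the shut flap; 52 mm long along the hinge, 20 mm wide. While the flap is shut its tongue covers the slot; as it is raised the tongue swings down into the box and opens it.
- remote: keypad handset with gold keys, 96 x 50 x 18 mm, lying loose on the counter; origin under its centre. Not to be moved.
- solder_reel: reel of solder, 53 mm across, 28 mm high, loose. Not to be moved.
- battery: 9 V battery standing loose, 18 x 27 x 48 mm. Not to be moved.
- marker: black marker pen, 140 mm long, 17 mm thick, lying loose. Not to be moved.
- tape: roll of black tape, 67 mm across, 19 mm high, loose. Not to be moved.
Mind the look-alikes: they are no part of the job. Leave any turquoise look-alike of the part that bears fob_mid alone.

How it is judged (in metres and radians):
On the way, in this order (a step that is already met when the one before it is completed fails the run):
1. the fob lies, let go, on the shut flap (value of joint flap below 0.1 rad and contact force between key_fob and the fingers below 0.1 N and angle between fob_mid's own z axis and vertical below 0.25 rad and x of fob_mid in the frame of flap_bed between -0.06 and 0.06 m and y of fob_mid in the frame of flap_bed between -0.05 and 0.05 m and z of fob_mid in the frame of flap_bed between 0 and 0.02 m), for 0.2 s.
2. the flap is raised and the fob has slid through the slot into the box (value of joint flap above 0.3 rad and height (world z) of fob_mid below 0.09 m and x of fob_mid in the frame of key_box between -0.1 and 0.058 m and y of fob_mid in the frame of key_box between -0.062 and 0.062 m), for 0.1 s.
At the end, for the whole second after the job is handed in: The fob rests inside the key box (its centre below 90 mm height and within the box's walls) and the flap is shut to within 0.06 rad (value of joint flap below 0.06 rad and height (world z) of fob_mid below 0.09 m and x of fob_mid in the frame of key_box between -0.1 and 0.058 m and y of fob_mid in the frame of key_box between -0.062 and 0.062 m and linear speed of key_fob below 0.02 m/s); the robot touches nothing.
It fails at once if the flap is slammed shut (falls or is thrown faster than 3 rad/s) (velocity of joint flap below -3 rad/s).
It fails at once if another loose thing (handset, reel, battery, marker, tape) is moved more than 30 mm (distance of any of remote, solder_reel, battery, marker, tape from where it was at the start of the episode above 0.03 m).
It also fails if it takes over 61 s, if anything falls off the work surface, if the arm or the gripper's body presses on something with over 40 N, if the wrist force passes 120 N, or if a joint passes its speed limit or range.

ROBOT

A 6-joint arm with a two-finger parallel gripper is mounted at the origin on a cart in front of the work surface, level with it; the furniture and walls round the work are solid. World frame = base frame: x ahead of the robot, y to its left, z up, the work surface at z = 0. Lengths are in mm, angles in rad, forces in N, time in s.
With the tool pointing down it reaches from about 275 to 750 mm from the base axis. Payload 10.2 kg.
Tool frame: the origin (TCP) lies on the front face of the gripper's body, between the roots of the fingers; the fingertips stand 73 mm ahead of it and the grasp point (between the pads) lies 54 mm ahead of it; z points along the fingers, y is the line along which they close (so a half turn about z gives the same grasp; the last joint's range is limited). The gripper opens to 85 mm and grips with 20 to 120 N. Pads are 22 mm wide; open, the fingers measure 114 mm over their backs; the gripper's body (76 mm by 85 mm) begins 54 mm behind the grasp point. The pads swing forward as they close: fully open they stand 13 mm farther back than shut.
Start: joints at [-1.352, 0.313, 1.498, -0, 1.331, -0.223], TCP at [224.462, -474.604, 303.894] pointing down, gripper open.
Joint ranges: [-2.94, 2.94], [-0.97, 2.17], [0.19, 2.56], [-1.23, 4.37], [0.02, 3.11], [-2.88, 2.88]. Speed limits (rad/s): [2.39, 2.39, 3.01, 3.14, 3.14, 3.14].

INTERFACE

Orientations are given as a unit quaternion [w, x, y, z].
In Python, from rig import * gives the robot as it stands.
- The arm moves only by the tool step_arm, never from a script. Its argument "plan" is a list of rows, each an object with "offset": the shift along the tool's x, y, z in cm, a list of three; "rot": the turn, a rotation vector about the tool's x, y, z in degrees, a list of three; "gripper": the finger opening in cm, from 0 to 8.54. In form: [{"offset": [x, y, z], "rot": [wx, wy, wz], "gripper": gripper}, ...]. A call has 1 to 12 rows; each row is the pose to reach, as a shift and turn from the pose commanded when the call began, along the tool's axes at that moment; what a row does not reach only later rows make up. A row lasts 1/10 s, in which the tool goes at most 50 mm and 8.59 degrees, less where a joint would pass 70% of its speed; a pose out of reach is approached as far as the arm can. A call with a gripper value outside its range is refused whole. The fingers move at their own pace and stop on an object; "squeeze" is the grip in N (left out, the last holds). Time passes only in rows, so rows that repeat a pose let the fingers close. It gives the time, the measured TCP pose, the force, the opening and the grip force at its end, in the units of the state.
- sense(): the state, without advancing time (a new reading comes with each control period).
- capture(name): name is "scene" or "top" or "wrist"; returns a dict with "color" (480x640x3 uint8, red, green, blue), "depth" (480x640 float32, mm along the optical axis (not along the pixel's ray), 0 where there is no reading), "vertical_fov" (degrees; the focal length in pixels is half the picture's height over the tangent of half this angle, whatever the lens; pixels are square), "cx", "cy" (the principal point, pixels), "rvec" (rotation vector, rad) and "tvec" (3), from world to camera coordinates, as OpenCV has them; the wrist camera has in their place "mount" (4x4, takes a point from camera to tool coordinates, whose origin is the TCP and whose axes are the flange's). Camera axes: x right, y down, z forward; pixel columns grow to the right and rows downward; lengths in mm; the calibration is good to about 2 mm. A picture is of the moment at which its call begins: read the wrist's pose just before it.
- finish_job(): hands the job in; it is judged then, once.
The state is a dict: "time_s": time; "joints": joint angles; "dq": joint speeds; "tau": joint torques, N m; "eef_pos": TCP position; "ee_rot": TCP orientation; "force": force on the tool from outside, world axes, zero at the start; "wrist_torque": the same for the moment, N m; "grip_width": opening from 0.0 (shut) to 1.0 (fully open); "grip_force": force on a finger pad.
Only numpy, scipy, OpenCV 4.12 (cv2) and the standard library are available. Lean on these libraries where they do the work, as an engineer would, in place of code of your own. Each camera call takes 0.05 s, during which the arm holds its last target. There are 200 camera calls.

## Working session

There is one attempt and no reset: what is moved stays moved. The work goes in short steps, Python scripts to look and compute and a tool call to move; the robot and the scene stay as the last step left them, time stands still between calls to the robot, and variables do not carry over. Pictures are saved under pics/ and viewed, at most 10 in all, crops included, and the job is handed in when it is done.

Besides the shell and the picture viewer there is one more tool, called after ">>>" by a JSON object that holds its "api" and its "payload". step_arm: Moves the arm, as the interface text tells. Its arguments: {"type":"object","properties":{"plan":{"type":"array"},"squeeze":{"type":"number"}},"required":["plan"]}

```bash
mkdir -p pics
cat > h.py <<'E'
import numpy as np, cv2
from rig import *
from scipy.spatial.transform import Rotation as R
def cap(n):
    s=sense(); c=capture(n); c['f']=240/np.tan(np.radians(c['vertical_fov'])/2)
    if 'mount' in c:
        q=s['ee_rot']; T=np.eye(4); T[:3,:3]=R.from_quat([q[1],q[2],q[3],q[0]]).as_matrix(); T[:3,3]=s['eef_pos']
        c['T']=T@np.array(c['mount'])
    else:
        M=np.eye(4); M[:3,:3]=cv2.Rodrigues(np.array(c['rvec'],float))[0]; M[:3,3]=np.ravel(c['tvec']); c['T']=np.linalg.inv(M)
    return c
def save(c,n): cv2.imwrite(n,c['color'][:,:,::-1])
def ray(c,u,v,z):
    d=c['T'][:3,:3]@np.array([(u-c['cx'])/c['f'],(v-c['cy'])/c['f'],1]); o=c['T'][:3,3]
    return o+d*(z-o[2])/d[2]
def cloud(c):
    v,u=np.mgrid[:480,:640]; z=c['depth']
    P=np.stack([(u-c['cx'])/c['f']*z,(v-c['cy'])/c['f']*z,z],-1)
    P=P@c['T'][:3,:3].T+c['T'][:3,3]; P[z==0]=np.nan
    return P
E
python3 - <<'E'
from h import *
a=cap('top');b=cap('scene')
save(a,'pics/top.png');save(b,'pics/scene.png')
np.savez('top.npz',P=cloud(a),c=a['color']);np.savez('scene.npz',P=cloud(b),c=b['color'])
print(a['T'].round(2),a['f'],b['T'].round(2),b['f']);print(sense())
E
```

```text
[[ 2.00000e-02 -9.90000e-01  1.30000e-01  3.86660e+02]
 [-1.00000e+00 -2.00000e-02 -0.00000e+00  5.96700e+01]
 [ 0.00000e+00 -1.30000e-01 -9.90000e-01  1.15996e+03]
 [ 0.00000e+00  0.00000e+00  0.00000e+00  1.00000e+00]] 514.4776077684323 [[-6.4000e-01 -5.0000e-01  5.9000e-01 -2.0965e+02]
 [-7.7000e-01  4.0000e-01 -5.0000e-01  7.2187e+02]
 [ 2.0000e-02 -7.7000e-01 -6.4000e-01  9.1186e+02]
 [ 0.0000e+00  0.0000e+00  0.0000e+00  1.0000e+00]] 534.3762969287837
{'time_s': 0.1, 'joints': array([-1.35238964e+00,  3.13381865e-01,  1.49832472e+00,  2.48133708e-05,
        1.33096508e+00, -2.23377162e-01]), 'dq': array([ 0.00049154, -0.00078777, -0.00260785,  0.00083407, -0.00073923,
        0.00162982]), 'tau': array([ 2.41212161e-03, -4.12896216e+01, -2.60144538e+01, -1.25215879e-04,
        3.06633789e-03, -1.06261248e-05]), 'eef_pos': array([ 224.44013844, -474.46260859,  303.41218305]), 'ee_rot': array([-5.39476579e-04,  9.75702922e-01,  2.19097048e-01,  1.33907589e-05]), 'force': array([ 0.30986547,  1.01842268, -0.08619886]), 'wrist_torque': array([ 0.01843234, -0.00718132, -0.00410797]), 'grip_force': 0.0, 'grip_width': 0.996010422418577}
```

View pics/top.png

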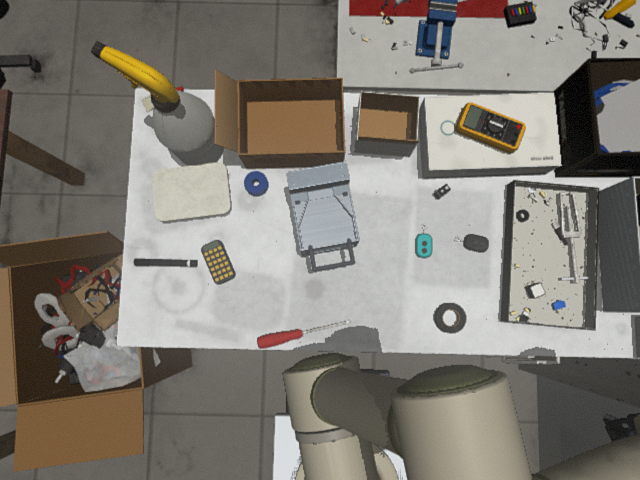

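View pics/scene.png

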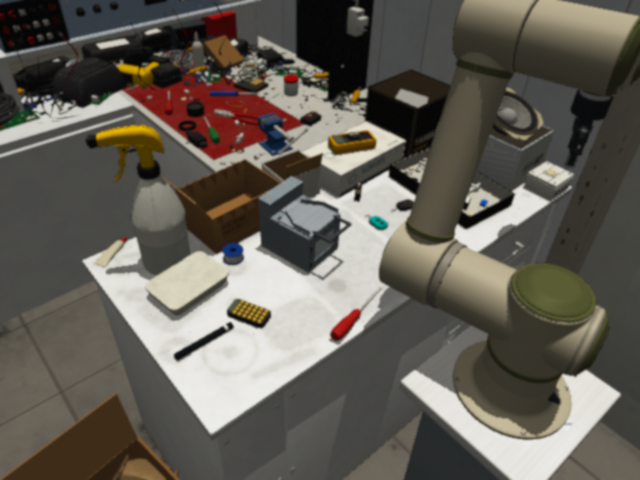

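Candidates in the top view are the black remote at (476,242) with its ring at about (458,238), the turquoise look-alike at (424,245), the battery at (442,190) and the gold-key handset at (218,262). By the description I choose the black one. The box is at about (322,210), with its bar at about (330,266). Next I'll measure both and check them in one close crop.

Run:
```python
from h import *
a=cap('top'); P=cloud(a)
g=a['color'].max(-1)
m=np.zeros((480,640),np.uint8); m[225:260,445:497]=(g[225:260,445:497]<80)
n,l,st,_=cv2.connectedComponentsWithStats(m); k=1+st[1:,4].argmax()
cn=cv2.findContours((l==k).astype(np.uint8),0,1)[0][0]
r=cv2.minAreaRect(cn); print('fob px',r,st[k])
v,u=np.nonzero(l==k)
c=ray(a,u.mean(),v.mean(),10);print('fob',c, 'depth z',np.nanmedian(P[l==k][:,2]))
bx=cv2.boxPoints(r);W=np.array([ray(a,*p,8) for p in bx]);print(W.round(1)); print(np.linalg.norm(W-np.roll(W,1,0),axis=1))
# box by height
z=P[...,2];roi=np.zeros_like(z,bool);roi[150:285,270:375]=1
for lo,hi in((145,170),(108,128)):
    mm=roi&(z>lo)&(z<hi); Q=P[mm]; 
    rr=cv2.minAreaRect(Q[:,:2].astype(np.float32)); print(lo,len(Q),np.median(Q[:,2]),rr,cv2.boxPoints(rr).round(1).tolist())
mm=roi&(z>105)&(z<128);mm[:250]=0
Q=P[mm];print('bar',len(Q),Q.mean(0),np.median(Q[:,2]))
i=np.concatenate([cv2.resize(a['color'][160:285,270:385],None,fx=4,fy=4,interpolation=2),cv2.resize(a['color'][215:265,400:500],(330,165),interpolation=2).repeat(1,0)[:500] if 0 else cv2.copyMakeBorder(cv2.resize(a['color'][215:265,415:500],(340,200),interpolation=2),0,300,0,0,0)],1)
cv2.imwrite('pics/crop.png',i[:,:,::-1]);print(i.shape)
```

```text
fob px ((475.5705261230469, 242.68235778808594), (24.187747955322266, 15.185133934020996), 12.52880573272705) [464 235  24  17 268]
fob [ 537.18353754 -279.34546802   10.        ] depth z 11.729539730619877
[[ 525.1 -251.6    8. ]
 [ 559.  -259.5    8. ]
 [ 548.3 -312.7    8. ]
 [ 514.4 -304.7    8. ]]
[54.13879872 34.8581767  54.34217991 34.82345187]
145 1203 155.20319290576913 ((645.8936157226562, 75.94789123535156), (39.107879638671875, 123.77013397216797), 11.380871772766113) [[614.5, 132.8000030517578], [638.9000244140625, 11.399999618530273], [677.2999877929688, 19.100000381469727], [652.9000244140625, 140.5]]
108 3938 117.20605259375031 ((588.0952758789062, 78.51944732666016), (258.9565124511719, 156.59352111816406), 9.90350341796875) [[447.1000061035156, 133.39999389648438], [474.0, -20.899999618530273], [729.0999755859375, 23.700000762939453], [702.2000122070312, 177.89999389648438]]
bar 325 [476.03391584  47.94349277 119.24641593] 119.37501940733864
(500, 800, 3)
```

View pics/crop.png

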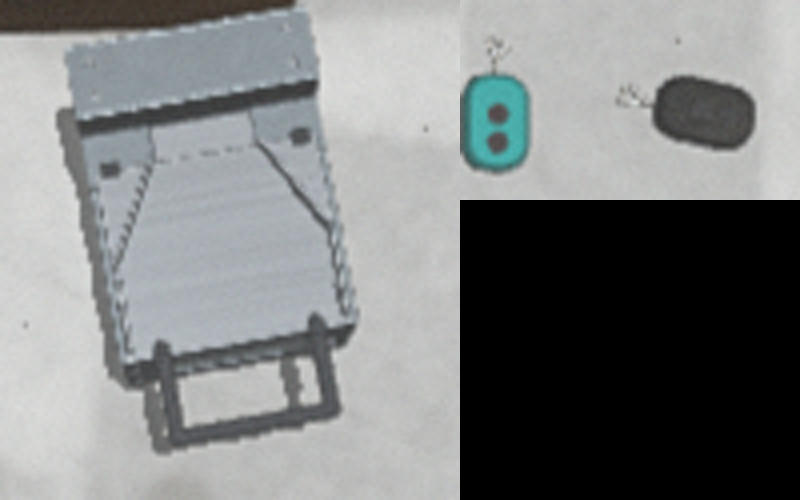

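The crop confirms it: the black fob has its ring towards the left (+y), and the turquoise look-alike is separate. The box shows the flap shut, with the bar centre at about full-image (334,266). Now I'll work out the hover move.

```bash
cat >> h.py <<'E'
def go(x,y,z,yaw):
    s=sense();q=s['ee_rot'];M=R.from_quat([q[1],q[2],q[3],q[0]])
    t=np.radians(yaw);T=R.from_matrix(np.array([[np.cos(t),np.sin(t),0],[np.sin(t),-np.cos(t),0],[0,0,-1]]))
    print('off cm',(M.inv().apply(np.array([x,y,z])-s['eef_pos'])/10).round(2),'rot',np.degrees((M.inv()*T).as_rotvec()).round(1))
E
python3 - <<'E'
from h import *
a=cap('top')
print('bar',ray(a,334,266.2,118), 'ends',ray(a,270+180/4,160+440/4,118),ray(a,270+332/4,160+410/4,118))
go(537,-279,220,78.6)
E
```

```text
bar [467.62424456  38.6273764  118.        ] ends [459.03109456  76.9667398  118.        ] [4.76032265e+02 2.02557646e-01 1.18000000e+02]
off cm [36.61 -4.31  8.37] rot [ -0.   -0.  -53.3]
```

>>> {"api": "step_arm", "payload": {"plan": [{"offset":[36.6,-4.3,8.4],"rot":[0,0,-53.3],"gripper":8.5},{"offset":[36.6,-4.3,8.4],"rot":[0,0,-53.3],"gripper":8.5},{"offset":[36.6,-4.3,8.4],"rot":[0,0,-53.3],"gripper":8.5},{"offset":[36.6,-4.3,8.4],"rot":[0,0,-53.3],"gripper":8.5},{"offset":[36.6,-4.3,8.4],"rot":[0,0,-53.3],"gripper":8.5},{"offset":[36.6,-4.3,8.4],"rot":[0,0,-53.3],"gripper":8.5},{"offset":[36.6,-4.3,8.4],"rot":[0,0,-53.3],"gripper":8.5},{"offset":[36.6,-4.3,8.4],"rot":[0,0,-53.3],"gripper":8.5},{"offset":[36.6,-4.3,8.4],"rot":[0,0,-53.3],"gripper":8.5},{"offset":[36.6,-4.3,8.4],"rot":[0,0,-53.3],"gripper":8.5},{"offset":[36.6,-4.3,8.4],"rot":[0,0,-53.3],"gripper":6},{"offset":[36.6,-4.3,8.4],"rot":[0,0,-53.3],"gripper":6}]}}

```text
time_s: 1.4
eef_pos: [536.3, -280.1, 220.3]
ee_rot: [0.0, 0.774, 0.633, 0.0]
force: [-0.6, -0.4, -0.5]
grip_width: 0.706
grip_force: 0.0
```

Run:
```python
from h import *
w=cap('wrist');save(w,'pics/w1.png');P=cloud(w);g=w['color'].max(-1)
m=((g<80)&(P[...,2]>5)&(P[...,2]<20)&(np.hypot(P[...,0]-537,P[...,1]+279)<60)).astype(np.uint8)
n,l,st,_=cv2.connectedComponentsWithStats(m);k=1+st[1:,4].argmax()
cn=max(cv2.findContours((l==k).astype(np.uint8),0,1)[0],key=cv2.contourArea)
W=np.array([ray(w,*p[0],11)[:2] for p in cn],np.float32);print(st[k],cv2.minAreaRect(W),np.nanmedian(P[l==k][:,2]))
s=sense();print(s['eef_pos'],s['time_s'],s['grip_width'])
```

```text
[ 293  188   55   79 3868] ((538.5796508789062, -281.66680908203125), (55.57154083251953, 37.0196418762207), 77.55245208740234) 13.641733642728326
[ 536.34508019 -280.01371655  220.30559383] 1.45 0.7014526115321085
```

View pics/w1.png

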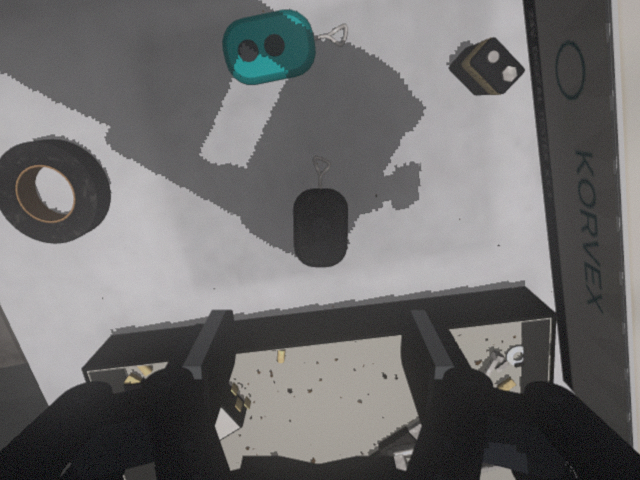

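The wrist view shows the black fob at (320,228) with its ring upwards (+y side). The tray edge is more than 25 mm clear of the gripper body. I'll descend.

>>> {"api": "step_arm", "payload": {"plan": [{"offset":[-0.1,0.25,4],"rot":[0,0,1],"gripper":6},{"offset":[-0.1,0.25,8],"rot":[0,0,1],"gripper":6},{"offset":[-0.1,0.25,11],"rot":[0,0,1],"gripper":6},{"offset":[-0.1,0.25,13],"rot":[0,0,1],"gripper":6},{"offset":[-0.1,0.25,13.4],"rot":[0,0,1],"gripper":5.5},{"offset":[-0.1,0.25,13.6],"rot":[0,0,1],"gripper":5},{"offset":[-0.1,0.25,13.6],"rot":[0,0,1],"gripper":5},{"offset":[-0.1,0.25,13.6],"rot":[0,0,1],"gripper":5}]}}

```text
time_s: 2.25
eef_pos: [539.6, -281.1, 85.2]
ee_rot: [0.001, 0.779, 0.627, 0.0]
force: [-0.1, -0.5, -0.2]
grip_width: 0.581
grip_force: 0.0
```

Run:
```python
from h import *
w=cap('wrist');save(w,'pics/w2.png');P=cloud(w)
s=sense();print(s['eef_pos'],s['force'],s['grip_width'])
# lowest finger points
```

```text
[ 539.52693875 -281.0118814    85.09069988] [-0.00210593 -0.04195741 -0.13832695] 0.5844929682057476
```

View pics/w2.png

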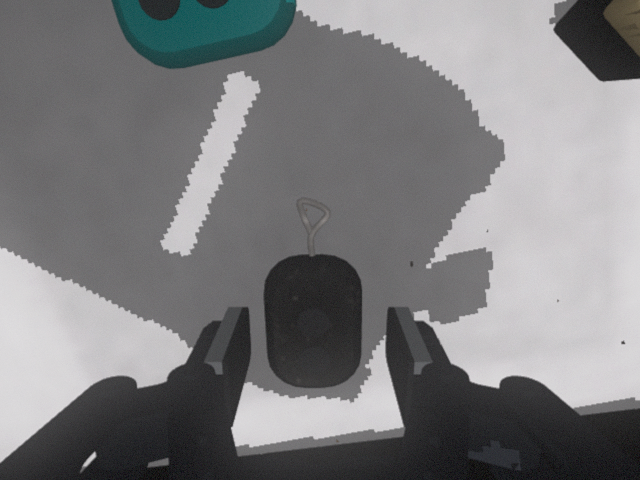

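The fob sits between the pads at about (313,320). I'll go lower slowly and close.

>>> {"api": "step_arm", "payload": {"plan": [{"offset":[0,0,0.3],"rot":[0,0,0],"gripper":5},{"offset":[0,0,0.6],"rot":[0,0,0],"gripper":5},{"offset":[0,0,0.8],"rot":[0,0,0],"gripper":5},{"offset":[0,0,0.8],"rot":[0,0,0],"gripper":5}]}}

```text
time_s: 2.7
eef_pos: [539.1, -280.6, 75.5]
ee_rot: [-0.0, 0.779, 0.627, -0.0]
force: [-0.1, -0.1, -0.6]
grip_width: 0.583
grip_force: 0.0
```

>>> {"api": "step_arm", "payload": {"plan": [{"offset":[0,0,0],"rot":[0,0,0],"gripper":4.2},{"offset":[0,0,0],"rot":[0,0,0],"gripper":3},{"offset":[0,0,0],"rot":[0,0,0],"gripper":3},{"offset":[0,0,0],"rot":[0,0,0],"gripper":3},{"offset":[0,0,0],"rot":[0,0,0],"gripper":3}], "squeeze": 35}}

```text
time_s: 3.2
eef_pos: [539.4, -280.8, 76.2]
ee_rot: [0.0, 0.779, 0.627, 0.0]
force: [0.3, 0.2, 3.0]
grip_width: 0.413
grip_force: 35.3
```

>>> {"api": "step_arm", "payload": {"plan": [{"offset":[0,0,-2],"rot":[0,0,0],"gripper":3},{"offset":[0,0,-5],"rot":[0,0,0],"gripper":3},{"offset":[0,0,-9],"rot":[0,0,0],"gripper":3},{"offset":[0,0,-13],"rot":[0,0,0],"gripper":3},{"offset":[0,0,-17],"rot":[0,0,0],"gripper":3},{"offset":[0,0,-20.5],"rot":[0,0,0],"gripper":3},{"offset":[0,0,-20.5],"rot":[0,0,0],"gripper":3}]}}

```text
time_s: 3.9
eef_pos: [539.9, -281.3, 285.8]
ee_rot: [0.004, 0.779, 0.627, 0.001]
force: [0.3, 0.6, -0.6]
grip_width: 0.414
grip_force: 35.1
```

Run:
```python
from h import *
go(547,56,280,11.4);s=sense();print(s['eef_pos'],s['grip_width'],s['grip_force'])
```

```text
off cm [33.1  -6.55  0.41] rot [ 0.5 -0.1 66.2]
[ 539.93785103 -281.2791524   285.8375854 ] 0.4143093533912801 35.08179655764252
```

>>> {"api": "step_arm", "payload": {"plan": [{"offset":[4,-0.8,0.4],"rot":[0,0,7],"gripper":3},{"offset":[8,-1.6,0.4],"rot":[0,0,15],"gripper":3},{"offset":[12,-2.4,0.4],"rot":[0,0,23],"gripper":3},{"offset":[16,-3.2,0.4],"rot":[0,0,31],"gripper":3},{"offset":[20,-4,0.4],"rot":[0,0,39],"gripper":3},{"offset":[24,-4.8,0.4],"rot":[0,0,47],"gripper":3},{"offset":[28,-5.6,0.4],"rot":[0,0,55],"gripper":3},{"offset":[31,-6.2,0.4],"rot":[0,0,61],"gripper":3},{"offset":[33.1,-6.5,0.4],"rot":[0,0,66.2],"gripper":3},{"offset":[33.1,-6.5,0.4],"rot":[0,0,66.2],"gripper":3},{"offset":[33.1,-6.5,0.4],"rot":[0,0,66.2],"gripper":3},{"offset":[33.1,-6.5,0.4],"rot":[0,0,66.2],"gripper":3}]}}

```text
time_s: 5.1
eef_pos: [546.6, 55.6, 276.4]
ee_rot: [0.0, 0.995, 0.1, -0.0]
force: [-0.2, -0.0, -1.2]
grip_width: 0.408
grip_force: 35.1
```

Run:
```python
from h import *
w=cap('wrist');save(w,'pics/w3.png')
go(547,56,197,11.4);s=sense();print(s['eef_pos'],s['grip_width'],s['grip_force'])
P=cloud(w);z=P[...,2]
m=(z>148)&(z<165)&(P[...,0]>600)&(P[...,0]<720); Q=P[m]
rr=cv2.minAreaRect(Q[:,:2].astype(np.float32));print(len(Q),rr,cv2.boxPoints(rr).round(1).tolist())
```

```text
off cm [ 0.04 -0.04  7.96] rot [-0.  0. -0.]
[546.68324928  55.54237113 276.55350074] 0.41063759234543634 35.09740451350808
27929 ((646.3721313476562, 76.64966583251953), (34.56974792480469, 124.60440826416016), 11.552626609802246) [[617.0, 134.1999969482422], [641.9000244140625, 12.100000381469727], [675.7999877929688, 19.100000381469727], [650.7999877929688, 141.1999969482422]]
```

View pics/w3.png

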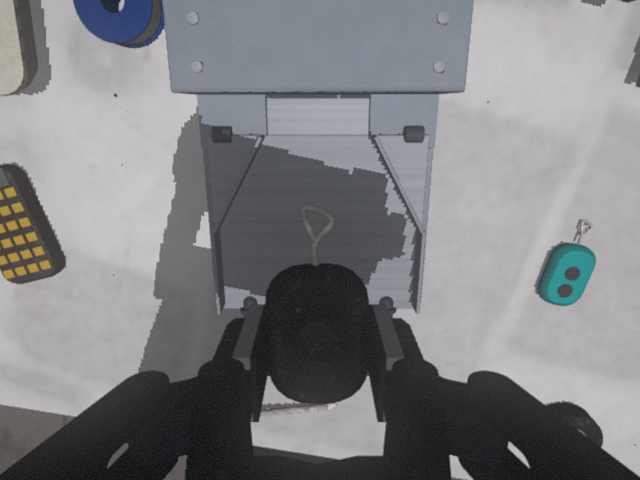

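The fob is held at (315,330) with its ring pointing at the slot (318,112), on the flap's centre line. I'll lower it.

>>> {"api": "step_arm", "payload": {"plan": [{"offset":[0,0,2],"rot":[0,0,0],"gripper":3},{"offset":[0,0,4],"rot":[0,0,0],"gripper":3},{"offset":[0,0,6],"rot":[0,0,0],"gripper":3},{"offset":[0,0,7],"rot":[0,0,0],"gripper":3},{"offset":[0,0,7.5],"rot":[0,0,0],"gripper":3},{"offset":[0,0,7.8],"rot":[0,0,0],"gripper":3},{"offset":[0,0,8.0],"rot":[0,0,0],"gripper":3},{"offset":[0,0,8.1],"rot":[0,0,0],"gripper":3},{"offset":[0,0,8.1],"rot":[0,0,0],"gripper":3}]}}

```text
time_s: 6.05
eef_pos: [546.8, 56.5, 196.2]
ee_rot: [0.0, 0.995, 0.099, 0.0]
force: [0.0, -0.0, 0.7]
grip_width: 0.412
grip_force: 35.1
```

>>> {"api": "step_arm", "payload": {"plan": [{"offset":[0,0,0.1],"rot":[0,0,0],"gripper":3},{"offset":[0,0,0.2],"rot":[0,0,0],"gripper":3},{"offset":[0,0,0.2],"rot":[0,0,0],"gripper":3}]}}

```text
time_s: 6.35
eef_pos: [546.8, 56.5, 194.2]
ee_rot: [0.0, 0.995, 0.099, 0.0]
force: [-0.2, 0.5, 2.0]
grip_width: 0.413
grip_force: 35.4
```

>>> {"api": "step_arm", "payload": {"plan": [{"offset":[0,0,0],"rot":[0,0,0],"gripper":4.2},{"offset":[0,0,0],"rot":[0,0,0],"gripper":5},{"offset":[0,0,0],"rot":[0,0,0],"gripper":5},{"offset":[0,0,0],"rot":[0,0,0],"gripper":5},{"offset":[0,0,-1],"rot":[0,0,0],"gripper":5},{"offset":[0,0,-3],"rot":[0,0,0],"gripper":5},{"offset":[0,0,-6],"rot":[0,0,0],"gripper":5},{"offset":[0,0,-9],"rot":[0,0,0],"gripper":5},{"offset":[0,0,-9],"rot":[0,0,0],"gripper":5}]}}

```text
time_s: 7.25
eef_pos: [547.7, 56.5, 288.7]
ee_rot: [0.001, 0.995, 0.099, 0.004]
force: [-0.3, -0.4, 0.2]
grip_width: 0.584
grip_force: 0.0
```

Run:
```python
from h import *
w=cap('wrist');save(w,'pics/w4.png')
P=cloud(w);g=w['color'].max(-1);z=P[...,2]
m=((g<80)&(z>124)&(z<140)&(np.hypot(P[...,0]-547,P[...,1]-56)<45)).astype(np.uint8)
n,l,st,_=cv2.connectedComponentsWithStats(m);k=1+st[1:,4].argmax()
cn=max(cv2.findContours((l==k).astype(np.uint8),0,1)[0],key=cv2.contourArea)
W=np.array([ray(w,*p[0],129)[:2] for p in cn],np.float32);print(cv2.minAreaRect(W),np.nanmedian(P[l==k][:,2]))
# bar point: (box origin)-142
o=np.array([607.9,68.6]);b=o-142*np.array([.980,.199]);print(b)
go(b[0],b[1],275,101.4);print(sense()['eef_pos'])
```

```text
((547.9181518554688, 57.85895538330078), (60.47805404663086, 36.865989685058594), 12.678364753723145) 131.59607437981225
[468.74   40.342]
off cm [-8.01  0.03  1.08] rot [  0.2  -0.1 -90. ]
[547.1290997   56.49917008 286.1428606 ]
```

View pics/w4.png

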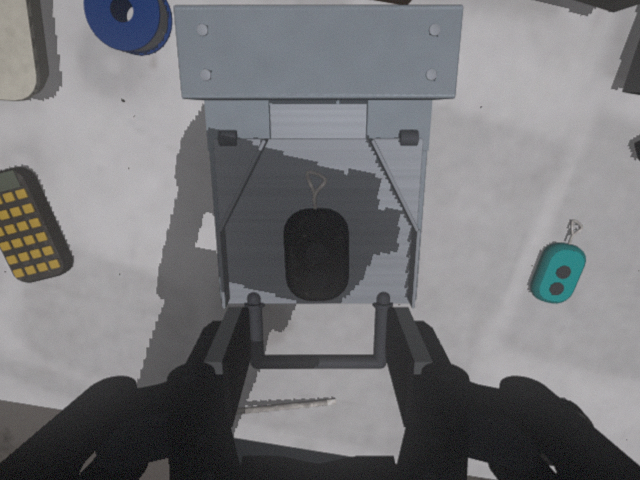

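The fob lies flat at (317,254), aligned and let go. The bar is at (320,361). Now I'll turn the gripper over the bar.

>>> {"api": "step_arm", "payload": {"plan": [{"offset":[-2,0,0],"rot":[0,0,-8],"gripper":5},{"offset":[-4,0,0],"rot":[0,0,-16],"gripper":5},{"offset":[-6,0,0],"rot":[0,0,-24],"gripper":5},{"offset":[-8,0,0],"rot":[0,0,-32],"gripper":5},{"offset":[-8,0,0],"rot":[0,0,-40],"gripper":5},{"offset":[-8,0,0],"rot":[0,0,-48],"gripper":5},{"offset":[-8,0,0],"rot":[0,0,-56],"gripper":4.5},{"offset":[-8,0,0],"rot":[0,0,-64],"gripper":4.5},{"offset":[-8,0,0],"rot":[0,0,-72],"gripper":4.5},{"offset":[-8,0,0],"rot":[0,0,-80],"gripper":4.5},{"offset":[-8,0,0],"rot":[0,0,-88],"gripper":4.5},{"offset":[-8,0,0],"rot":[0,0,-90],"gripper":4.5}]}}

```text
time_s: 8.5
eef_pos: [467.9, 40.7, 283.2]
ee_rot: [-0.001, 0.632, 0.775, -0.0]
force: [-0.0, 0.4, -0.1]
grip_width: 0.523
grip_force: 0.0
```

Run:
```python
from h import *
go(468.2,40,174,101.4);s=sense();print(s['eef_pos'],s['time_s'])
w=cap('wrist');save(w,'pics/w5.png')
P=cloud(w);z=P[...,2];m=(z>110)&(z<126)&(w['color'].max(-1)<110)
e=np.array([.980,.198]);n=np.array([-.198,.980]);d=P[...,:2]-[607.9,68.6]
x=d@e;y=d@n;mm=m&(x<-125)&(x>-160)&(abs(y)<40);print(mm.sum(),np.median(x[mm]),np.median(y[mm]),np.percentile(y[mm],[2,98]))
```

```text
off cm [-0.08  0.03 10.92] rot [-0.1 -0.   0.3]
[467.94593533  40.74087271 283.15905277] 8.5
2288 -139.38162053334594 2.8948376909990463 [-39.10260627  39.28881816]
```

View pics/w5.png

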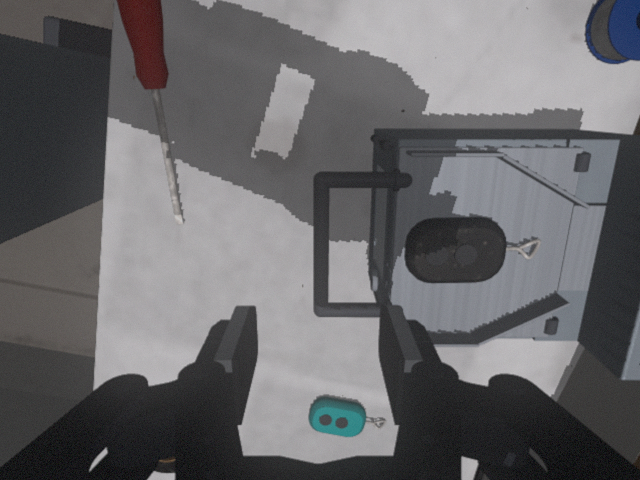

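The bar is at (321,245), centred on the closing line, and the fob is undisturbed. I'll descend and grip the bar.

>>> {"api": "step_arm", "payload": {"plan": [{"offset":[0,0,3],"rot":[0,0,0],"gripper":3.6},{"offset":[0,0,6],"rot":[0,0,0],"gripper":3.6},{"offset":[0,0,8.5],"rot":[0,0,0],"gripper":3.6},{"offset":[0,0,10.5],"rot":[0,0,0],"gripper":3.6},{"offset":[0,0,11.2],"rot":[0,0,0],"gripper":3.6},{"offset":[0,0,11.2],"rot":[0,0,0],"gripper":3.6},{"offset":[0,0,11.2],"rot":[0,0,0],"gripper":2.4},{"offset":[0,0,11.2],"rot":[0,0,0],"gripper":1.6},{"offset":[0,0,11.2],"rot":[0,0,0],"gripper":1.0},{"offset":[0,0,11.2],"rot":[0,0,0],"gripper":0.5},{"offset":[0,0,11.2],"rot":[0,0,0],"gripper":0.5},{"offset":[0,0,11.2],"rot":[0,0,0],"gripper":0.5}], "squeeze": 30}}

```text
time_s: 9.75
eef_pos: [469.2, 40.7, 172.8]
ee_rot: [0.001, 0.633, 0.774, 0.001]
force: [5.7, 2.4, 2.0]
grip_width: 0.087
grip_force: 29.4
```

Run:
```python
from h import *
for t in np.arange(.1,1.41,.1):
    c,s=np.cos(t),np.sin(t);print(t.round(2),((142-142*c-2*s)/10).round(2),((142*s-2*c+2)/10).round(2))
```

```text
0.1 0.05 1.42
0.2 0.24 2.83
0.3 0.58 4.21
0.4 1.04 5.55
0.5 1.64 6.83
0.6 2.37 8.05
0.7 3.21 9.19
0.8 4.16 10.25
0.9 5.22 11.2
1.0 6.36 12.04
1.1 7.58 12.76
1.2 8.87 13.36
1.3 10.21 13.83
1.4 11.59 14.16
```

>>> {"api": "step_arm", "payload": {"plan": [{"offset":[0,0.0,-0.7],"rot":[0,0,0],"gripper":0.5},{"offset":[0,0.05,-1.4],"rot":[0,0,0],"gripper":0.5},{"offset":[0,0.15,-2.1],"rot":[0,0,0],"gripper":0.5},{"offset":[0,0.25,-2.8],"rot":[0,0,0],"gripper":0.5},{"offset":[0,0.4,-3.5],"rot":[0,0,0],"gripper":0.5},{"offset":[0,0.6,-4.2],"rot":[0,0,0],"gripper":0.5},{"offset":[0,0.8,-4.9],"rot":[0,0,0],"gripper":0.5},{"offset":[0,1.05,-5.55],"rot":[0,0,0],"gripper":0.5},{"offset":[0,1.35,-6.2],"rot":[0,0,0],"gripper":0.5},{"offset":[0,1.65,-6.8],"rot":[0,0,0],"gripper":0.5}]}}

```text
time_s: 10.75
eef_pos: [484.3, 43.8, 239.8]
ee_rot: [-0.0, 0.633, 0.774, -0.001]
force: [2.9, -0.8, -6.4]
grip_width: 0.087
grip_force: 29.0
```

>>> {"api": "step_arm", "payload": {"plan": [{"offset":[0,0.7,-1.2],"rot":[0,0,0],"gripper":0.5},{"offset":[0,1.55,-2.35],"rot":[0,0,0],"gripper":0.5},{"offset":[0,2.5,-3.4],"rot":[0,0,0],"gripper":0.5},{"offset":[0,3.6,-4.35],"rot":[0,0,0],"gripper":0.5},{"offset":[0,4.7,-5.2],"rot":[0,0,0],"gripper":0.5},{"offset":[0,5.95,-5.95],"rot":[0,0,0],"gripper":0.5},{"offset":[0,7.25,-6.55],"rot":[0,0,0],"gripper":0.5},{"offset":[0,8.55,-7.0],"rot":[0,0,0],"gripper":0.5},{"offset":[0,9.25,-7.2],"rot":[0,0,0],"gripper":0.5},{"offset":[0,9.25,-7.2],"rot":[0,0,0],"gripper":0.5},{"offset":[0,9.25,-7.2],"rot":[0,0,0],"gripper":0.5},{"offset":[0,9.25,-7.2],"rot":[0,0,0],"gripper":0.5}]}}

```text
time_s: 11.95
eef_pos: [575.1, 62.3, 313.8]
ee_rot: [0.001, 0.633, 0.774, 0.0]
force: [-2.0, -0.2, 8.6]
grip_width: 0.089
grip_force: 31.1
```

Run:
```python
from h import *
a=cap('top');b=cap('scene')
i=np.concatenate([cv2.resize(a['color'][150:290,260:390],(390,420)),cv2.resize(b['color'][160:300,220:356],(408,420))],1)
cv2.imwrite('pics/chk.png',i[:,:,::-1])
```

```text
(no output)
```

View pics/chk.png

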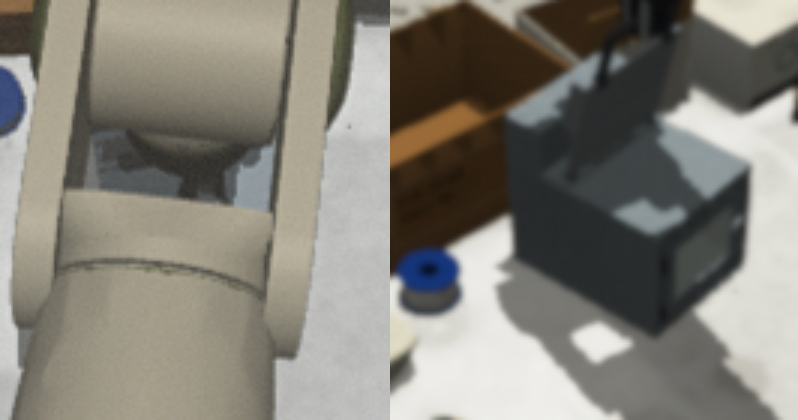

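The flap is up at about 1.35 rad and the deck in front is clear of the fob, but the slot itself is hidden. I'll check it from the wrist camera.

Run:
```python
from h import *
w=cap('wrist');save(w,'pics/w6.png')
P=cloud(w);d=P[...,:2]-[607.9,68.6];x=d@[.980,.198];y=d@[-.198,.980];z=P[...,2]
m=(w['color'].max(-1)<75)&(abs(y)<30)&(z>100)&(z<200)&(x>-30)&(x<40)
print(m.sum(),[np.percentile(q[m],[5,50,95]).round() for q in (x,y,z)] if m.sum() else '')
m=(abs(y)<30)&(z<100)&(z>5)&(x>-90)&(x<50);print('inside pts',m.sum())
```

```text
2526 [array([-16.,  22.,  22.]), array([-26.,   5.,  28.]), array([116., 144., 192.])]
inside pts 1043
```

View pics/w6.png

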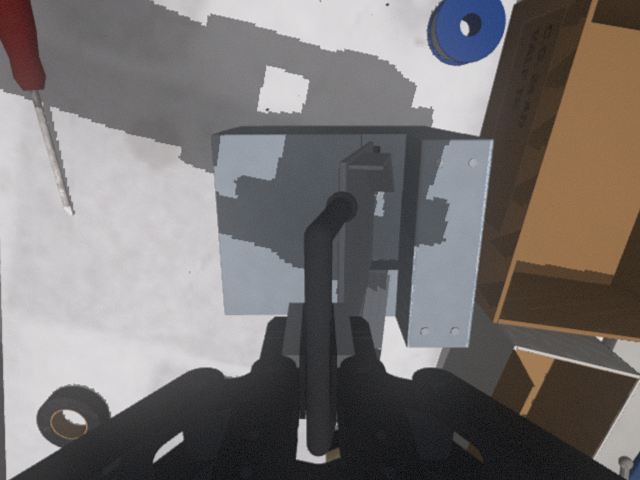

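The wrist view shows the raised flap and the slot at (385,235) empty, with no fob on the flap or deck, so it has gone in. I'll lower the flap along the same arc.

>>> {"api": "step_arm", "payload": {"plan": [{"offset":[0,-0.7,0.2],"rot":[0,0,0],"gripper":0.5},{"offset":[0,-2.0,0.65],"rot":[0,0,0],"gripper":0.5},{"offset":[0,-3.3,1.25],"rot":[0,0,0],"gripper":0.5},{"offset":[0,-4.55,2.0],"rot":[0,0,0],"gripper":0.5},{"offset":[0,-5.7,2.85],"rot":[0,0,0],"gripper":0.5},{"offset":[0,-6.75,3.8],"rot":[0,0,0],"gripper":0.5},{"offset":[0,-7.7,4.85],"rot":[0,0,0],"gripper":0.5},{"offset":[0,-8.55,6.0],"rot":[0,0,0],"gripper":0.5},{"offset":[0,-9.25,7.2],"rot":[0,0,0],"gripper":0.5},{"offset":[0,-9.25,7.2],"rot":[0,0,0],"gripper":0.5}]}}

```text
time_s: 13.1
eef_pos: [483.9, 43.8, 239.3]
ee_rot: [-0.0, 0.633, 0.774, -0.0]
force: [2.0, -1.4, -3.6]
grip_width: 0.091
grip_force: 29.9
```

>>> {"api": "step_arm", "payload": {"plan": [{"offset":[0,-0.3,0.6],"rot":[0,0,0],"gripper":0.5},{"offset":[0,-0.6,1.25],"rot":[0,0,0],"gripper":0.5},{"offset":[0,-0.85,1.9],"rot":[0,0,0],"gripper":0.5},{"offset":[0,-1.05,2.6],"rot":[0,0,0],"gripper":0.5},{"offset":[0,-1.25,3.3],"rot":[0,0,0],"gripper":0.5},{"offset":[0,-1.4,4.0],"rot":[0,0,0],"gripper":0.5},{"offset":[0,-1.5,4.7],"rot":[0,0,0],"gripper":0.5},{"offset":[0,-1.6,5.4],"rot":[0,0,0],"gripper":0.5},{"offset":[0,-1.65,6.1],"rot":[0,0,0],"gripper":0.5},{"offset":[0,-1.65,6.6],"rot":[0,0,0],"gripper":0.5},{"offset":[0,-1.65,6.8],"rot":[0,0,0],"gripper":0.5},{"offset":[0,-1.65,6.8],"rot":[0,0,0],"gripper":0.5}]}}

```text
time_s: 14.3
eef_pos: [469.3, 40.7, 174.4]
ee_rot: [0.002, 0.633, 0.774, 0.001]
force: [-3.9, 2.0, 30.2]
grip_width: 0.088
grip_force: 32.9
```

>>> {"api": "step_arm", "payload": {"plan": [{"offset":[0,0,0],"rot":[0,0,0],"gripper":1.5},{"offset":[0,0,0],"rot":[0,0,0],"gripper":2.5},{"offset":[0,0,0],"rot":[0,0,0],"gripper":3.4},{"offset":[0,0,0],"rot":[0,0,0],"gripper":3.4},{"offset":[0,0,0],"rot":[0,0,0],"gripper":3.4},{"offset":[0,0,-2],"rot":[0,0,0],"gripper":3.4},{"offset":[0,0,-6],"rot":[0,0,0],"gripper":3.4},{"offset":[0,0,-10],"rot":[0,0,0],"gripper":3.4},{"offset":[0,-3,-13],"rot":[0,0,0],"gripper":3.4},{"offset":[0,-6,-13],"rot":[0,0,0],"gripper":3.4},{"offset":[0,-6,-13],"rot":[0,0,0],"gripper":3.4}]}}

```text
time_s: 15.4
eef_pos: [407.5, 28.7, 302.5]
ee_rot: [0.0, 0.633, 0.774, 0.0]
force: [0.1, -0.4, -0.4]
grip_width: 0.397
grip_force: 0.0
```

Run:
```python
from h import *
w=cap('wrist');P=cloud(w);d=P[...,:2]-[607.9,68.6];x=d@[.980,.198];y=d@[-.198,.980];z=P[...,2]
for lo in range(-95,0,15):
    m=(abs(y)<20)&(x>lo)&(x<lo+15)&(z>60);print(lo,m.sum(),np.percentile(z[m],[5,50,95]).round(1) if m.sum() else '')
m=(w['color'].max(-1)<110)&(x<-132)&(x>-152)&(abs(y)<30)&(z>60)&(z<200);print('bar',m.sum(),np.nanmedian(z[m]),np.nanmedian(x[m]))
print(sense()['force'],sense()['time_s'])
```

```text
-95 1467 [118.2 119.3 120.4]
-80 1455 [118.2 119.2 120.4]
-65 1468 [118.2 119.3 120.4]
-50 1473 [118.2 119.3 120.3]
-35 1457 [118.3 119.3 120.4]
-20 1448 [118.3 119.3 120.4]
-5 289 [118.2 119.2 120.2]
bar 1297 121.5567542999249 -141.021843636968
[ 0.11011779 -0.10075108  0.01182912] 15.45
```

The flap measures level at about 119 mm along its whole length and carries no fob. The robot is clear, so I'm handing in.

```bash
python3 -c "
from rig import *
print(finish_job())"
```

```text
the job is handed in; nothing more can be done
None
```

The job is handed in at 15.5 s: the fob went from the flap into the box when it was raised (slot seen empty), the flap is shut and level, and the robot is clear; I saw no sign of other things moving, but didn't measure that, and no verdict came back.

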